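# Index the pigment carousel to the next station

## Task

Turn the round pigment carousel on by one station, counter-clockwise seen from above: draw its red spring knob up so that the pin leaves the white-collared hole, swing the carousel round by the knob, and let the pin drop fully home in the next, red-collared hole. The hole was set by hand, so feel for it with the pin riding on the ring; ease off as soon as the pin bites and do not force it sideways. Leave the cup, bowl and ink bottle where they stand.

Things in the scene. Friction and masses are not known exactly. Their poses are not given: they have to be found in the camera images.
- stand: Grey cast stand of the carousel, 256 mm across, fixed. Origin on the carousel's vertical turning axis, at table height. Round its rim lies a flat steel index ring (93 to 119 mm from the axis, top 32 mm above the table) with three holes, 11 mm wide along the ring and 10 mm deep, on a circle of 106 mm radius, with white, red and blue collars counter-clockwise.
- white_hole (a point): Mouth centre of the white-collared hole, where the pin starts, level with the ring's top. The red-collared hole (next station) lies 45 to 75 degrees counter-clockwise of it about the stand's axis; it is clamped by hand and its exact place differs every time and is not measured. The blue-collared hole lies 55 degrees beyond the red one.
- carousel (a joint): Angle of the carousel (rad): 0 with the pin in the white hole, growing counter-clockwise from above; 0.78 to 1.31 at the red hole, 1.74 to 2.27 at the blue. A wooden disc 168 mm across with six white pigment pans (tops 59 mm above the table) and a brass arm that carries the pin. It turns stiffly (0.22 N m, plus the pin's rub on the ring) and stays where left.
- index_pin (a joint): Lift of the spring pin (m): 0 = fully home in a hole; about 0.010 with its tip riding on the ring's top; 0.016 = end stop. A spring presses it down with 4 N when home, 6 N at 10 mm, 7 N at the stop. The pin is 9 mm thick with a round end; it must rise 10.5 mm to clear the hole, and has 1 mm play each way in it. With the pin home the hole stops the carousel dead.
- knob_grip (a point): Middle of the red cylindrical knob on top of the pin, on its axis: 80 mm above the table when the pin is home, 106 mm from the carousel's axis. The knob is 24 mm across and 35 mm tall (20 mm below to 15 mm above this point) and rises with the pin. The brass bush under it ends 56 mm above the table; nothing else on the carousel is higher than 61 mm.
- knob: The index pin with its knob as one moving part; its origin lies on the pin's axis, 80 mm below the knob's middle, at table height when the pin is home.
- paper_cup: White paper cup, 74 mm across, 85 mm tall, loose; origin under its centre. A bystander.
- wash_bowl: Blue wash bowl, 144 mm across, 60 mm tall, loose; origin under its centre. A bystander.
- ink_bottle: Black ink bottle with white cap, 52 mm across, 105 mm tall, loose; origin under its centre. A bystander.

How it is judged:
On the way, in this order (a step that is already met when the one before it is completed fails the run):
1. the pin is drawn clear of the white hole (value of joint index_pin above 0.0095 m and value of joint carousel below 0.3 rad), for 0.05 s.
2. the carousel is swung towards the next hole with the pin up (value of joint carousel between 0.5 and 1.5 rad and value of joint index_pin above 0.006 m), for 0.05 s.
At the end, for the whole second after the job is handed in: The pin is home (lifted less than 2.5 mm) in the red-collared hole (carousel at 0.73 to 1.36 rad), the carousel at rest (under 0.02 rad/s), and cup, bowl and bottle are within 15 mm of where they stood (value of joint index_pin below 0.0025 m and value of joint carousel between 0.73 and 1.36 rad and velocity of joint carousel between -0.02 and 0.02 rad/s and distance of each of paper_cup, wash_bowl, ink_bottle from where it was at the start of the episode below 0.015 m); the robot touches nothing.
It fails at once if the pin is forced against the ring or stand with more than 40 N (contact force between knob and stand above 40 N).
It fails at once if cup, bowl or ink bottle is pushed away by more than 15 mm (distance of any of paper_cup, wash_bowl, ink_bottle from where it was at the start of the episode above 0.015 m).
It also fails if it takes over 56 s, if anything falls off the work surface, if the arm or the gripper's body presses on something with over 40 N, if the wrist force passes 120 N, or if a joint passes its speed limit or range.

## Robot

A 6-joint arm with a two-finger parallel gripper is mounted at the origin on the work surface. World frame = base frame: x ahead of the robot, y to its left, z up, the work surface at z = 0. Lengths are in m, angles in rad, forces in N, time in s.
With the tool pointing down it reaches from about 0.35 to 0.775 m from the base axis. Payload 5.5 kg.
Tool frame: the origin (TCP) lies between the finger pads; the fingertips stand 19 mm ahead of it and the grasp point (between the pads) is the TCP; z points along the fingers, y is the direction in which the jaws open and shut (so a half turn about z gives the same grasp; the last joint's range is limited). The gripper opens to 85 mm and grips with 20 to 120 N. Pads are 22 mm wide; open, the fingers measure 114 mm over their backs; the gripper's body (76 mm by 85 mm) begins 54 mm behind the grasp point. The pads swing forward as they close: fully open they stand 13 mm farther back than shut.
Start: joints at [-1.338, 0.313, 0.046, 1.304, 0, 1.431], TCP at [0.209, -0.536, 0.227] pointing down, gripper open.
Joint ranges: [-2.76, 2.76], [-0.86, 1.69], [-1.03, 1.26], [-2.2, 2.34], [-1.47, 1.5], [-3.14, 3.14]. Speed limits (rad/s): [2.57, 2.57, 3.14, 3.14, 3.14, 3.14].

## Interface

Orientations are given as a unit quaternion [w, x, y, z].
In Python, from workcell import get_state, cams, workorder gives the robot as it stands.
- The arm moves only by the tool play_rows, never from a script. Its argument "series" is text: rows parted by semicolons, each of 7 numbers parted by spaces: the opening in per cent of the stroke, from 0 (shut) to 100 (fully open), then the shift along the tool's x, y, z in cm, then the turn, a rotation vector about the tool's x, y, z in degrees. A call has 1 to 12 rows; each row shifts and turns the commanded pose from where the row before left it, along the tool's axes as they then stand; what a row does not reach is not made up. A row lasts 1/8 s, in which the tool goes at most 62.5 mm and 10.7 degrees, less where a joint would pass 70% of its speed; a pose out of reach is approached as far as the arm can. A call with a gripper value outside its range is refused whole. The fingers move at their own pace and stop on an object; "newtons" is the grip in N (left out, the last holds). Time passes only in rows, so rows that do not move let the fingers close. It gives the time, the measured TCP pose, the force and the opening at its end, in the units of the state.
- get_state(): the state, without advancing time (a new reading comes with each control period).
- cams.read_camera(name): name is "side" or "top"; returns the picture (420x560x3 uint8, red, green, blue); there is no depth.
- cams.get_calibration(name): a dict with "fx", "fy", "cx", "cy" (pixels), "rvec" (rotation vector, rad) and "tvec" (3), from world to camera coordinates, as OpenCV has them. Camera axes: x right, y down, z forward; pixel columns grow to the right and rows downward; lengths in m; the calibration is good to about 2 mm. A picture is of the moment at which its call begins. get_calibration takes no time and is no camera call.
- workorder.hand_in(): hands the job in, once; it reports no verdict.
The state is a dict: "clock": time; "joint_pos": joint angles; "qvel": joint speeds; "tau": joint torques, N m; "tcp_pos": TCP position; "orientation": TCP orientation; "wrist_force": force on the tool from outside, world axes, zero at the start; "ft_torque": the same for the moment, N m; "finger_gap": finger opening in m.
Only numpy, scipy, OpenCV 4.12 (cv2) and the standard library are available. Lean on these libraries where they do the work, as an engineer would, in place of code of your own. Each camera call takes 0.05 s, during which the arm holds its last target.

## Working session

There is one attempt and no reset: what is moved stays moved. The work goes in short steps, Python scripts to look and compute and a tool call to move; the robot and the scene stay as the last step left them, time stands still between calls to the robot, and variables do not carry over. Pictures are saved under pics/ and viewed, and the job is handed in when it is done.

Besides the shell and the picture viewer there is one more tool, called after ">>>" as name(argument=value, ...), one argument or row to a line, values as JSON. play_rows: Moves the arm, as the interface text tells. Its arguments: {"type":"object","properties":{"series":{"type":"string"},"newtons":{"type":"number"}},"required":["series"]}

```bash
mkdir -p pics; ls
python3 - <<'E'
from workcell import get_state,cams
import cv2
print(get_state())
for n in("side","top"):
    print(n,cams.get_calibration(n))
    cv2.imwrite(f"pics/{n}0.png",cams.read_camera(n)[:,:,::-1])
E
```

```text
pics
{'clock': 0.0, 'joint_pos': array([-1.33758261e+00,  3.13971131e-01,  4.49600427e-02,  1.30356955e+00,
        1.34802476e-06,  1.43119226e+00]), 'qvel': array([ 0.00242711, -0.00031106,  0.00070267, -0.00077013,  0.00042338,
        0.00058021]), 'tau': array([-1.07636570e-03, -4.80626249e+01,  2.98534530e+01,  1.93396368e-02,
       -1.22056799e-04,  2.81330735e-06]), 'tcp_pos': array([ 0.20930771, -0.53499856,  0.22591777]), 'orientation': array([-8.91212630e-04,  9.82675724e-01,  1.85331125e-01, -4.10687877e-05]), 'wrist_force': array([ 0.15339677,  0.15418803, -0.37261558]), 'ft_torque': array([-0.01902867,  0.02368822,  0.01926869]), 'finger_gap': 0.08535111473036815}
side {'fx': 401.31500958153, 'fy': 401.31500958153, 'cx': 275.1767642431214, 'cy': 209.46908604489383, 'rvec': array([ 0.27641903, -2.70612929,  1.35009073]), 'tvec': array([0.49147723, 0.09956493, 1.06860239])}
top {'fx': 483.40865328921683, 'fy': 483.40865328921683, 'cx': 282.10761036342285, 'cy': 207.1659318234411, 'rvec': array([ 2.21932174, -2.16137077,  0.10096999]), 'tvec': array([-0.01816412,  0.51719022,  1.26681445])}
```

View pics/side0.png

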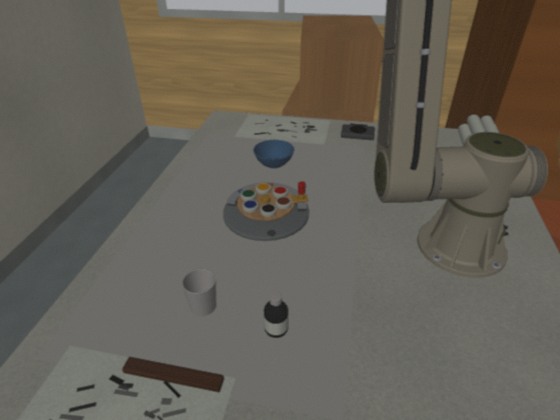

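View pics/top0.png

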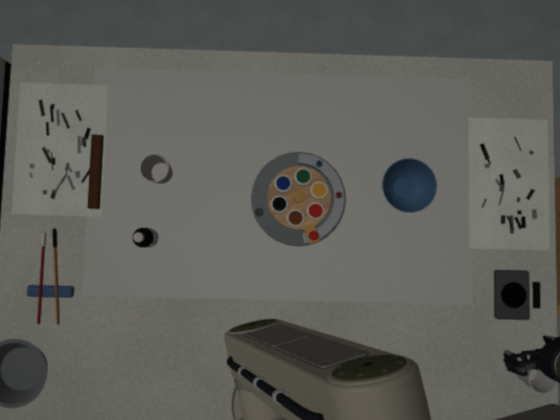

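Top view: the knob is at about (313,236), the red collar at (339,195), the blue at (319,163), and the disc centre near (298,199). I'll zoom in and measure.

```bash
cat > h.py <<'E'
import numpy as np,cv2
from workcell import get_state,cams
def proj(n,P):
    c=cams.get_calibration(n);K=np.array([[c['fx'],0,c['cx']],[0,c['fy'],c['cy']],[0,0,1]])
    return cv2.projectPoints(np.atleast_2d(np.array(P,float)),c['rvec'],c['tvec'],K,None)[0][:,0]
def back(n,uv,z):
    c=cams.get_calibration(n);R=cv2.Rodrigues(c['rvec'])[0];C=-R.T@c['tvec']
    d=R.T@np.array([(uv[0]-c['cx'])/c['fx'],(uv[1]-c['cy'])/c['fy'],1])
    return C+d*(z-C[2])/d[2]
E
python3 - <<'E'
from h import *
a=cv2.imread('pics/top0.png');b=cv2.imread('pics/side0.png')
cv2.imwrite('pics/topz.png',cv2.resize(a[145:255,240:360],None,fx=5,fy=5,interpolation=cv2.INTER_CUBIC)*1)
cv2.imwrite('pics/sidez.png',cv2.resize(b[170:245,215:325],None,fx=7,fy=7,interpolation=cv2.INTER_CUBIC))
for uv,z in(((313,236),.09),((339,195),.032),((319,163),.032),((298.5,198.5),.03)): print(uv,back('top',uv,z))
E
```

```text
(313, 236) [ 0.44176562 -0.08269811  0.09      ]
(339, 195) [ 0.55291255 -0.15397867  0.032     ]
(319, 163) [ 0.63689355 -0.09928224  0.032     ]
(298.5, 198.5) [ 0.54086288 -0.0470771   0.03      ]
```

View pics/topz.png

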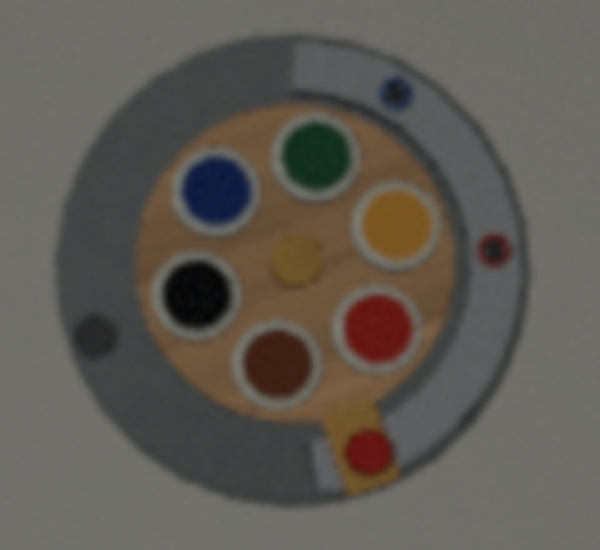

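View pics/sidez.png

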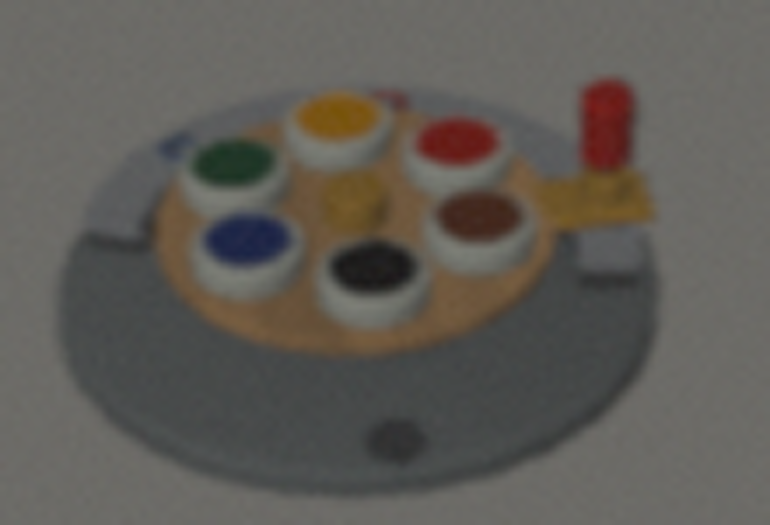

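Run:
```python
from h import *
from scipy.optimize import least_squares
R_=np.array([338.5,194.7]);B=np.array([319.1,163.3]);Kt=np.array([313.7,235.0]);Ks=np.array([301.5,187.5])
def pts(p):
    x,y,w,r=p;q=lambda a,z:[x+.106*np.cos(a),y+.106*np.sin(a),z]
    return q(w,.095),q(w,.080),q(r,.032),q(r+np.radians(55),.032)
def f(p):
    kt,k,r,b=pts(p)
    o=back('top',[298.2,198.7],.03)[:2]-p[:2]
    return np.r_[(proj('top',[kt])[0]-Kt),(proj('side',[k])[0]-Ks),proj('top',[r])[0]-R_,proj('top',[b])[0]-B,o*450]
s=least_squares(f,[.54,-.047,-2.0,-1.4])
p=s.x;print(p,np.degrees(p[2:]),np.degrees(p[3]-p[2]),pts(p)[1]);print(f(p).round(2))
```

```text
[ 0.54201533 -0.04706633 -2.78697026 -1.46492125] [-159.68163363  -83.93380482] 75.74782880726313 [np.float64(0.44261089801296205), np.float64(-0.08387337205868238), 0.08]
[-0.06  0.64 -0.42 -0.41 -0.07  0.17 -0.47  0.48 -0.77  0.35]
```

```bash
cat >> h.py <<'E'
from scipy.spatial.transform import Rotation as Ro
def delta(P):
    s=get_state();q=s['orientation'];R=Ro.from_quat([q[1],q[2],q[3],q[0]]).as_matrix()
    return R.T@(np.array(P)-s['tcp_pos'])*100
E
python3 - <<'E'
from h import *
s=get_state();q=s['orientation'];R=Ro.from_quat([q[1],q[2],q[3],q[0]]).as_matrix();print(R.round(3))
print(delta([.4425,-.0838,.2]))
E
```

```text
[[ 0.931  0.364 -0.   ]
 [ 0.364 -0.931  0.002]
 [ 0.    -0.002 -1.   ]]
[ 38.15236462 -33.52761936   2.66217161]
```

>>> play_rows(
  series="70 3.8 -3.35 0.2 0 0 0.5;70 3.8 -3.35 0.2 0 0 0.6;70 3.8 -3.35 0.2 0 0 0;70 3.8 -3.35 0.2 0 0 0;70 3.8 -3.35 0.2 0 0 0;70 3.8 -3.35 0.2 0 0 0;70 3.8 -3.35 0.2 0 0 0;70 3.8 -3.35 0.2 0 0 0;70 3.8 -3.35 0.2 0 0 0;70 3.8 -3.35 0.2 0 0 0;70 0 0 0 0 0 0;70 0 0 0 0 0 0",
  newtons=30,
)

```text
clock: 1.6
tcp_pos: [0.4483, -0.0889, 0.2065]
orientation: [0.0, 0.984, 0.176, -0.0]
wrist_force: [0.2, -0.0, 0.3]
finger_gap: 0.0599
```

Run:
```python
from h import *
s=get_state();print(s['joint_pos'],s['orientation'],s['tcp_pos'],s['wrist_force'])
print(delta([.4425,-.0838,.16]))
```

```text
[-3.71349857e-01  9.42109470e-02 -2.79468621e-01  1.19792227e+00
 -5.05725774e-04  2.41574655e+00] [ 5.72434868e-06  9.84332505e-01  1.76321561e-01 -4.75517906e-04] [ 0.44825896 -0.08887318  0.2064786 ] [ 0.17088051 -0.03522535  0.25764407]
[-0.35962722 -0.6749506   4.64830496]
```

>>> play_rows(
  series="70 -0.36 -0.67 2 0 0 0;70 0 0 4 0 0 0;70 0 0 0 0 0 0;70 0 0 0 0 0 0",
)

```text
clock: 2.1
tcp_pos: [0.4431, -0.085, 0.1478]
orientation: [0.0, 0.985, 0.175, 0.0]
wrist_force: [0.6, 0.2, 0.5]
finger_gap: 0.0597
```

Run:
```python
from h import *
s=get_state();print(s['tcp_pos'],s['wrist_force'])
for n in("side","top"):
    a=cams.read_camera(n)[:,:,::-1]; cv2.imwrite(f"pics/{n}1.png",a)
    if n=="side": cv2.imwrite("pics/side1z.png",cv2.resize(a[110:240,215:375],None,fx=4,fy=4,interpolation=cv2.INTER_CUBIC))
t=s['tcp_pos'];print(proj('side',[t,t-[0,0,.019]]),proj('side',[[.4425,-.0838,.08]]))
```

```text
[ 0.44309075 -0.0850134   0.14781265] [0.56272335 0.20036808 0.51577734]
[[301.61427197 166.66362628]
 [301.43239093 172.46758292]] [[301.1169259  187.10680134]]
```

View pics/side1z.png

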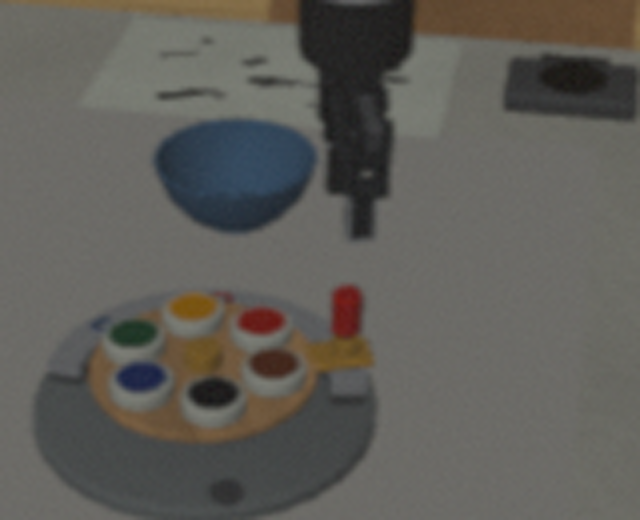

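View pics/top1.png

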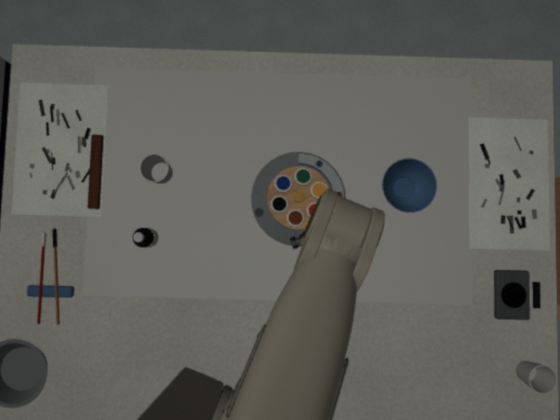

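Side view: the near fingertip is at about (305,169) and the knob at (301.5,187). That matches the predicted offset for the near finger, so I'm descending.

>>> play_rows(
  series="70 -0.1 -0.1 2 0 0 0;70 0 0 2 0 0 0;70 0 0 1.6 0 0 0;70 0 0 0.7 0 0 0;70 0 0 0 0 0 0;70 0 0 0 0 0 0",
)

```text
clock: 2.95
tcp_pos: [0.4423, -0.0837, 0.0846]
orientation: [0.0, 0.984, 0.176, 0.001]
wrist_force: [0.2, -0.2, 0.5]
finger_gap: 0.0603
```

Run:
```python
from h import *
s=get_state();print(s['tcp_pos'],s['wrist_force'])
print(delta([.4425,-.0838,.084]))
```

```text
[ 0.4423042  -0.08366932  0.08464905] [ 0.17355341 -0.21612825  0.51412204]
[0.01377335 0.01896826 0.06494086]
```

>>> play_rows(
  series="30 0 0 0 0 0 0;30 0 0 0 0 0 0;25 0 0 0 0 0 0;25 0 0 0 0 0 0;25 0 0 0 0 0 0",
  newtons=25,
)

```text
clock: 3.58
tcp_pos: [0.442, -0.0836, 0.0842]
orientation: [0.0, 0.984, 0.176, 0.0]
wrist_force: [0.3, -0.0, 4.8]
finger_gap: 0.0215
```

Run:
```python
from h import *
s=get_state();print(s['tcp_pos'],s['wrist_force'],s['ft_torque'],s['finger_gap'])
a=cams.read_camera("side")[:,:,::-1]
cv2.imwrite("pics/side2z.png",cv2.resize(a[140:225,255:345],None,fx=7,fy=7,interpolation=cv2.INTER_CUBIC))
a=cams.read_camera("top")[:,:,::-1]
cv2.imwrite("pics/top2z.png",cv2.resize(a[145:255,240:380],None,fx=5,fy=5,interpolation=cv2.INTER_CUBIC))
```

```text
[ 0.44195311 -0.08357426  0.08420443] [ 0.34699208 -0.04161088  4.81797118] [-0.03365045  0.17176916 -0.00383189] 0.02148252511037561
```

View pics/side2z.png

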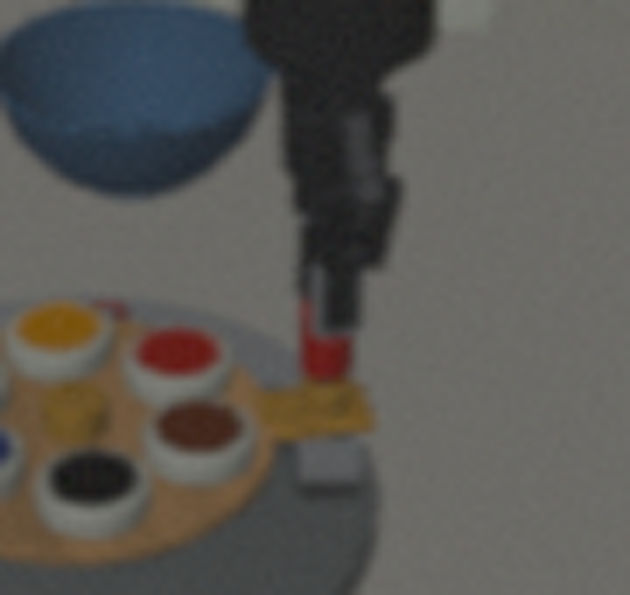

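View pics/top2z.png

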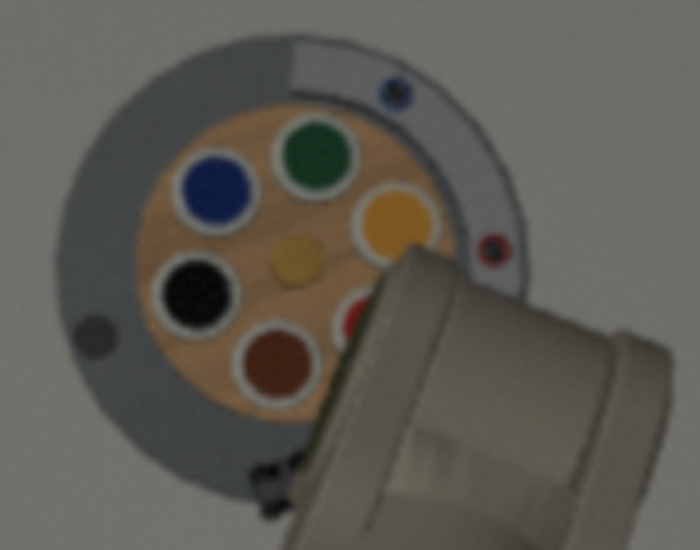

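>>> play_rows(
  series="15 0 0 0 0 0 0;10 0 0 0 0 0 0;10 0 0 0 0 0 0",
  newtons=30,
)

```text
clock: 4.05
tcp_pos: [0.4419, -0.0836, 0.0843]
orientation: [0.0, 0.984, 0.176, 0.0]
wrist_force: [-1.1, -0.4, 6.1]
finger_gap: 0.021
```

Gripped: the gap holds at 21 mm. Now I'll draw the pin up.

>>> play_rows(
  series="10 0 0 -0.4 0 0 0;10 0 0 -0.4 0 0 0;10 0 0 -0.5 0 0 0;10 0 0 0 0 0 0;10 0 0 0 0 0 0",
)

```text
clock: 4.68
tcp_pos: [0.4416, -0.0833, 0.0966]
orientation: [-0.0, 0.984, 0.176, 0.0]
wrist_force: [4.3, -0.0, -6.8]
finger_gap: 0.0205
```

Run:
```python
from h import *
s=get_state();print(s['tcp_pos'],s['wrist_force'],s['ft_torque'],s['finger_gap'])
a=cams.read_camera("side")[:,:,::-1]
cv2.imwrite("pics/side3z.png",cv2.resize(a[140:225,255:345],None,fx=7,fy=7,interpolation=cv2.INTER_CUBIC))
```

```text
[ 0.44164636 -0.0833393   0.09662207] [ 4.27590275e+00 -1.14124822e-03 -6.77887878e+00] [-0.23973059 -0.70451084 -0.01385636] 0.02046505281336888
```

View pics/side3z.png

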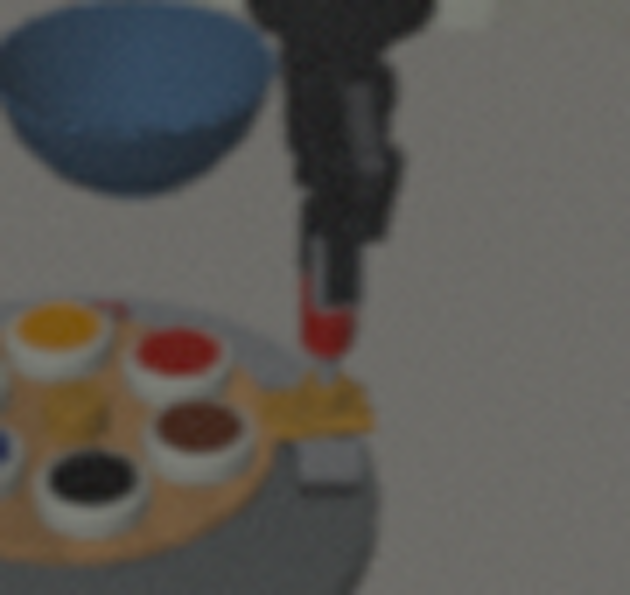

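>>> play_rows(
  series="10 0.04 0 -0.1 0 0 0;10 0 0 -0.1 0 0 0;10 0 0 0 0 0 0",
)

```text
clock: 5.1
tcp_pos: [0.4417, -0.0832, 0.0987]
orientation: [0.0, 0.984, 0.176, -0.0]
wrist_force: [3.1, -2.2, -7.6]
finger_gap: 0.0206
```

Run:
```python
from h import *
s=get_state();print(s['tcp_pos'],s['wrist_force'],s['ft_torque'],s['finger_gap'],s['joint_pos'])
a=cams.read_camera("side")[:,:,::-1]
cv2.imwrite("pics/side4z.png",cv2.resize(a[140:225,255:345],None,fx=7,fy=7,interpolation=cv2.INTER_CUBIC))
```

```text
[ 0.44169619 -0.08324572  0.09873664] [ 3.08087425 -2.23163932 -7.62388429] [-0.39087661 -0.42447653 -0.03324978] 0.02055075103788198 [-3.64982828e-01  1.58023783e-01 -4.85707324e-01  9.27500345e-01
 -3.48733935e-04  2.42310930e+00]
```

View pics/side4z.png

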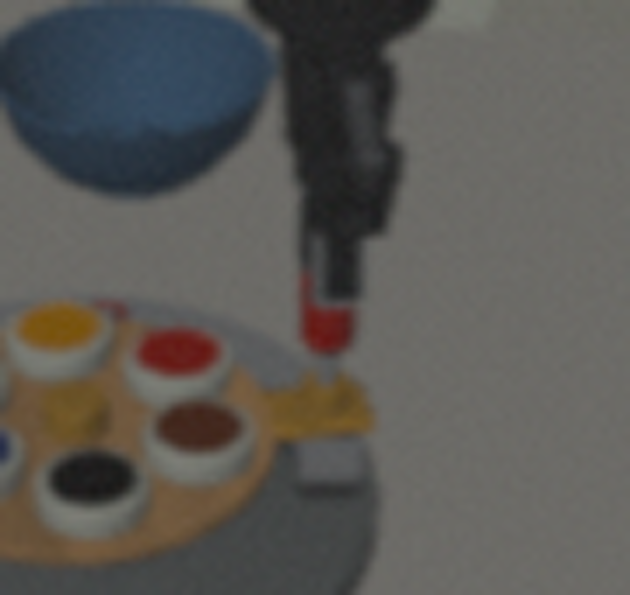

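The pin is clear: the knob bottom rose from row 378 to 351 in the zoom, about 12.6 mm. Starting the swing gently.

>>> play_rows(
  series="10 0.01 0.37 0 0 0 -2;10 0.015 0.56 0 0 0 -3;10 0.015 0.56 0 0 0 -3;10 0.015 0.56 0 0 0 -3;10 0 0 0 0 0 0",
)

```text
clock: 5.78
tcp_pos: [0.4504, -0.1012, 0.0984]
orientation: [-0.001, 0.963, 0.269, -0.0]
wrist_force: [2.4, 0.0, -7.1]
finger_gap: 0.0205
```

```bash
cat >> h.py <<'E'
C=np.array([.542,-.0471])
def st():
    s=get_state();q=s['orientation'];R=Ro.from_quat([q[1],q[2],q[3],q[0]]).as_matrix()
    d=s['tcp_pos'][:2]-C
    print('t',s['clock'],'z',s['tcp_pos'][2].round(4),'rad',np.hypot(*d).round(4),'ang',np.degrees(np.arctan2(d[1],d[0])).round(2),'toolx+180',(np.degrees(np.arctan2(R[1,0],R[0,0]))-180).round(2),'tilt',R[:,2].round(3),'Ftool',(R.T@s['wrist_force']).round(2),'gap',s['finger_gap'].round(4),'q6',s['joint_pos'][5].round(2))
E
python3 -c "
from h import *
st()"
```

```text
Traceback (most recent call last):
  File "h.py", line 18, in st
    print('t',s['clock'],'z',s['tcp_pos'][2].round(4),'rad',np.hypot(*d).round(4),'ang',np.degrees(np.arctan2(d[1],d[0])).round(2),'toolx+180',(np.degrees(np.arctan2(R[1,0],R[0,0]))-180).round(2),'tilt',R[:,2].round(3),'Ftool',(R.T@s['wrist_force']).round(2),'gap',s['finger_gap'].round(4),'q6',s['joint_pos'][5].round(2))
                                                                                                                                                                                                                                                                         ^^^^^^^^^^^^^^^^^^^^^
AttributeError: 'float' object has no attribute 'round'
```

```bash
sed -i "s/s\['finger_gap'\].round(4)/round(s['finger_gap'],4)/" h.py
python3 -c "
from h import *
st()
a=cams.read_camera('top')[:,:,::-1]
cv2.imwrite('pics/top5z.png',cv2.resize(a[145:255,240:380],None,fx=5,fy=5,interpolation=cv2.INTER_CUBIC))"
```

```text
t 5.775 z 0.0984 rad 0.1064 ang -149.43 toolx+180 -148.78 tilt [-0.001  0.001 -1.   ] Ftool [2.06 1.22 7.13] gap 0.0205 q6 2.2
```

View pics/top5z.png

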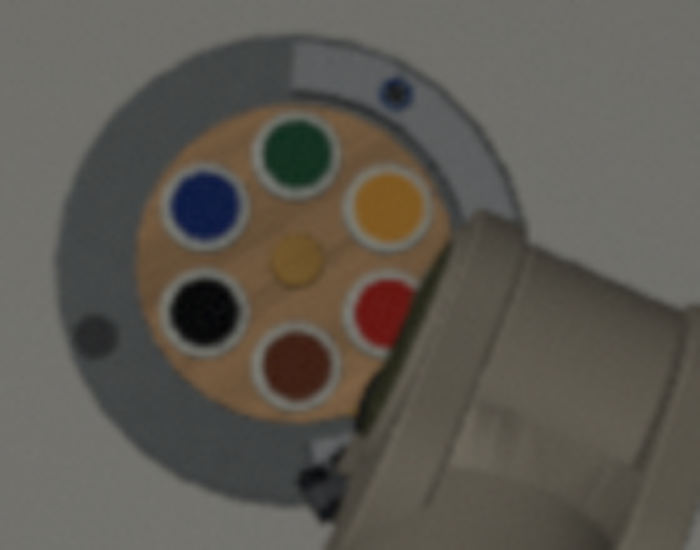

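The top view shows the pans turned about 11° and the force is low. Continuing to roughly 10° before the red hole.

>>> play_rows(
  series="10 0.04 0.92 0 0 0 -5;10 0.04 0.92 0 0 0 -5;10 0.04 0.92 0 0 0 -5;10 0.04 0.92 0 0 0 -5;10 0.04 0.92 0 0 0 -5;10 0.04 0.92 0 0 0 -5;10 0 0 0 0 0 0",
)

```text
clock: 6.7
tcp_pos: [0.4904, -0.1394, 0.0985]
orientation: [-0.0, 0.861, 0.509, -0.0]
wrist_force: [2.0, -1.2, -7.9]
finger_gap: 0.0204
```

```bash
python3 -c "
from h import *
st()"
```

```text
t 6.7 z 0.0985 rad 0.1058 ang -119.22 toolx+180 -118.83 tilt [-0.001  0.    -1.   ] Ftool [-0.05  2.37  7.89] gap 0.0204 q6 1.64
```

>>> play_rows(
  series="10 0.04 0.92 0 0 0 -5;10 0.04 0.92 0 0 0 -5;10 0.04 0.92 0 0 0 -5;10 0.04 0.92 0 0 0 -5;10 0.02 0.74 0 0 0 -4;10 0 0 0 0 0 0;10 0 0 0 0 0 0",
)

```text
clock: 7.58
tcp_pos: [0.5323, -0.1521, 0.0988]
orientation: [0.0, 0.736, 0.677, -0.0]
wrist_force: [0.5, -0.1, -8.0]
finger_gap: 0.0207
```

```bash
python3 -c "
from h import *
st()
for n in ('top','side'):
  a=cams.read_camera(n)[:,:,::-1]
  cv2.imwrite(f'pics/{n}6z.png',cv2.resize(a[145:255,240:380] if n=='top' else a[130:240,205:345],None,fx=5,fy=5,interpolation=cv2.INTER_CUBIC))"
```

```text
t 7.575 z 0.0988 rad 0.1054 ang -95.27 toolx+180 -94.85 tilt [ 0. -0. -1.] Ftool [-0.06  0.51  7.98] gap 0.0207 q6 1.23
```

View pics/top6z.png

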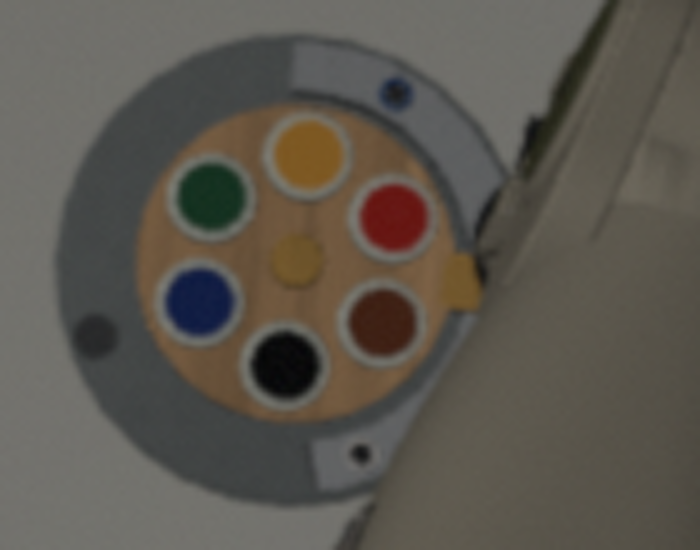

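View pics/side6z.png

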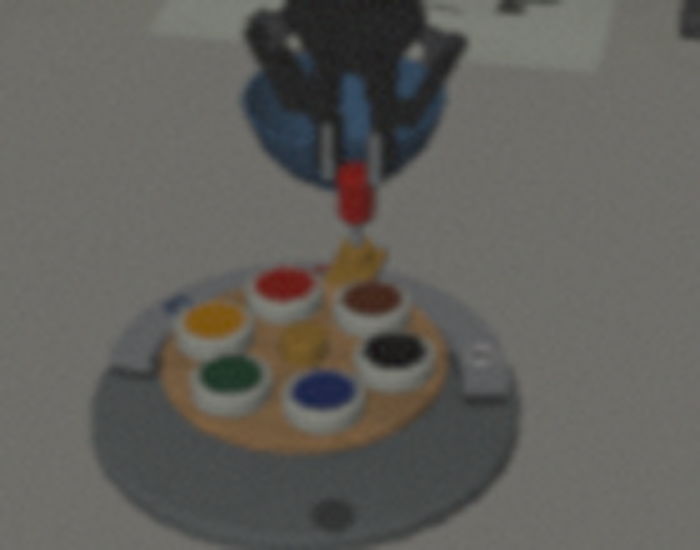

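The white hole is now visible at zoom (361,454). I'll refine the angles from the three holes.

```bash
python3 -c "
from h import *
from scipy.optimize import least_squares
W=np.array([361,454.])/5+[240,145]-.4;R=np.array([494,250.])/5+[240,145]-.4;B=np.array([397,93.])/5+[240,145]-.4
P=[back('top',u,.032)[:2] for u in (W,R,B)]
def f(p):
  return np.r_[[p[:2]+.106*np.array([np.cos(a),np.sin(a)])-q for a,q in zip((p[2],p[3],p[3]+np.radians(55)),P)]].ravel()
s=least_squares(f,[.54,-.047,-2.7,-1.4]);print(s.x[:2],np.degrees(s.x[2:]),np.degrees(s.x[3]-s.x[2]),f(s.x)*1000)
"
```

```text
[ 0.54381133 -0.04702991] [-159.51952106  -84.48323654] 75.03628452725778 [ 0.20295527  0.0758017   0.06959766 -0.16898025 -0.27255293  0.09317855]
```

>>> play_rows(
  series="10 0.03 0.74 0 0 0 -4;10 0 0.19 0 0 0 -1;10 0 0 0 0 0 0;28 0 0 0 0 0 0;32 0 0 0 0 0 0;32 0 0 0 0 0 0;32 0 0 0.4 0 0 0;32 0 0 0.4 0 0 0;32 0 0 0 0 0 0",
)

```text
clock: 8.8
tcp_pos: [0.5413, -0.1523, 0.0902]
orientation: [-0.001, 0.706, 0.709, -0.0]
wrist_force: [0.5, 0.7, 0.4]
finger_gap: 0.0275
```

```bash
sed -i 's/^C=.*/C=np.array([.5438,-.047])/' h.py
cat >> h.py <<'E'
def snap(k,top=True):
  st()
  for n in ('top','side') if top else ('side',):
    a=cams.read_camera(n)[:,:,::-1]
    cv2.imwrite(f'pics/{n}{k}z.png',cv2.resize(a[145:255,240:380] if n=='top' else a[140:215,235:325],None,fx=5 if n=='top' else 8,fy=5 if n=='top' else 8,interpolation=cv2.INTER_CUBIC))
E
python3 -c "
from h import *
snap(7)"
```

```text
t 8.8 z 0.0902 rad 0.1053 ang -91.34 toolx+180 -89.74 tilt [-0.001  0.    -1.   ] Ftool [ 0.65  0.48 -0.4 ] gap 0.0275 q6 1.15
```

View pics/side7z.png

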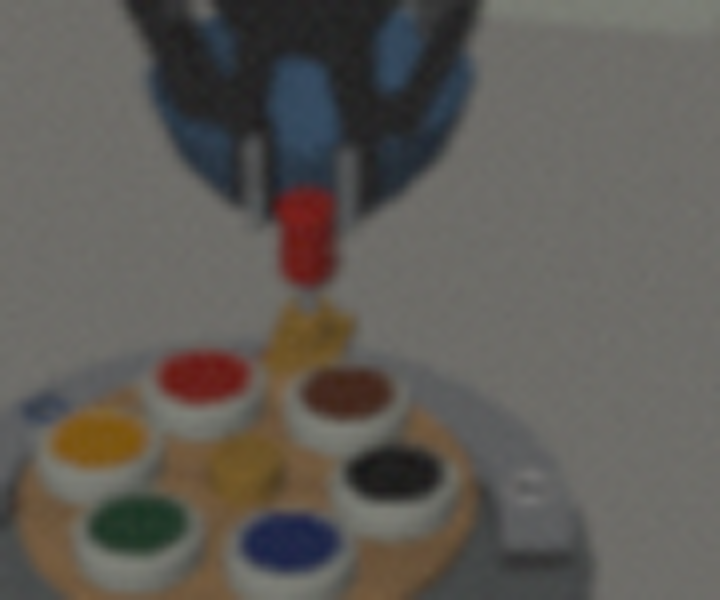

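View pics/top7z.png

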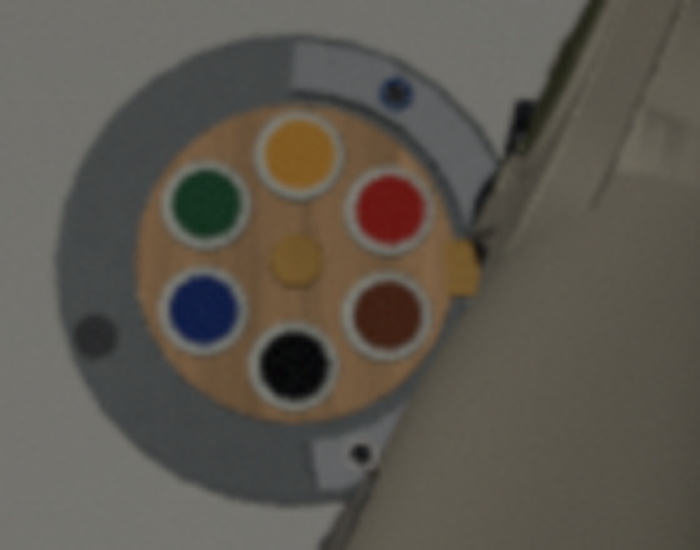

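The pin is riding on the ring: its shaft shows under the knob, at zoom row 295. The fingers straddle the knob loosely but high, so I'll lower them 8 mm and feel forward in small steps.

>>> play_rows(
  series="32 0 0 0.4 0 0 0;32 0 0 0.4 0 0 0;32 0 0.1 0 0 0 -0.5;32 0 0.1 0 0 0 -0.5;32 0 0.1 0 0 0 -0.5;32 0 0 0 0 0 0",
)

```text
clock: 9.65
tcp_pos: [0.5433, -0.1522, 0.0824]
orientation: [-0.001, 0.696, 0.718, -0.001]
wrist_force: [-6.2, 0.2, 1.0]
finger_gap: 0.0273
```

```bash
python3 -c "
from h import *
st()"
```

```text
t 9.65 z 0.0824 rad 0.1052 ang -90.26 toolx+180 -88.23 tilt [-0.003  0.    -1.   ] Ftool [ 0.42 -6.15 -1.01] gap 0.0273 q6 1.13
```

>>> play_rows(
  series="32 0 0.1 0 0 0 -0.5;32 0 0.1 0 0 0 -0.5;32 0 0 0 0 0 0",
)

```text
clock: 10.02
tcp_pos: [0.5454, -0.1522, 0.0824]
orientation: [-0.001, 0.69, 0.724, -0.001]
wrist_force: [-5.1, -0.2, 1.3]
finger_gap: 0.0272
```

```bash
python3 -c "
from h import *
snap(8,False)"
```

```text
t 10.025 z 0.0824 rad 0.1052 ang -89.13 toolx+180 -87.24 tilt [-0.003  0.    -1.   ] Ftool [ 0.02 -5.12 -1.28] gap 0.0272 q6 1.11
```

View pics/side8z.png

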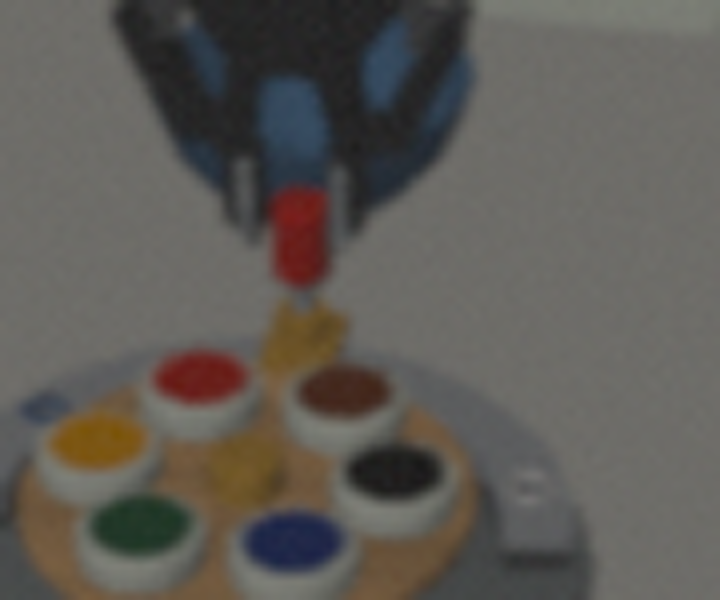

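>>> play_rows(
  series="32 0 0.1 0 0 0 -0.5;32 0 0.1 0 0 0 -0.5;32 0 0 0 0 0 0",
)

```text
clock: 10.45
tcp_pos: [0.549, -0.1523, 0.0827]
orientation: [0.0, 0.684, 0.73, 0.0]
wrist_force: [-1.3, 0.4, -1.0]
finger_gap: 0.0271
```

>>> play_rows(
  series="32 0 0.1 0 0 0 -0.5;32 0 0.05 0 0 0 -0.5;32 0 0 0 0 0 0",
)

```text
clock: 10.82
tcp_pos: [0.5512, -0.1524, 0.0833]
orientation: [0.001, 0.677, 0.736, 0.0]
wrist_force: [-0.2, 0.4, 0.2]
finger_gap: 0.027
```

```bash
python3 -c "
from h import *
snap(9,False)"
```

```text
t 10.825 z 0.0833 rad 0.1057 ang -85.97 toolx+180 -85.23 tilt [ 0.002 -0.001 -1.   ] Ftool [ 0.44 -0.15 -0.19] gap 0.027 q6 1.08
```

View pics/side9z.png

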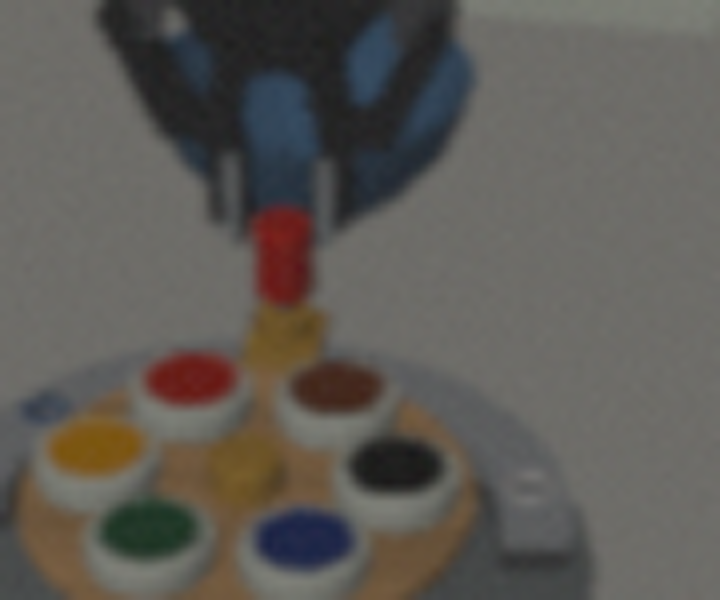

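The knob dropped (no shaft showing any more) and the force fell to zero, so the pin has gone in. I'll open, back off upward and check the seating.

>>> play_rows(
  series="50 0 0 0 0 0 0;60 0 0 0 0 0 0;60 0 0 0 0 0 0;60 0 0 -1.5 0 0 0;60 0 0 -4 0 0 0;60 0 0 -4 0 0 0;60 0 0 -4 0 0 0;60 -5 0 -3 0 0 0;60 -6 0 0 0 0 0;60 -6 0 0 0 0 0;60 -6 0 0 0 0 0;60 0 0 0 0 0 0",
)

```text
clock: 12.38
tcp_pos: [0.5686, -0.3859, 0.2468]
orientation: [-0.0, 0.679, 0.734, -0.0]
wrist_force: [0.4, 1.3, -0.4]
finger_gap: 0.0515
```

```bash
python3 -c "
from h import *
snap(10)"
```

```text
t 12.375 z 0.2468 rad 0.3398 ang -85.82 toolx+180 -85.54 tilt [-0.    -0.001 -1.   ] Ftool [1.26 0.46 0.39] gap 0.0515 q6 0.78
```

View pics/side10z.png

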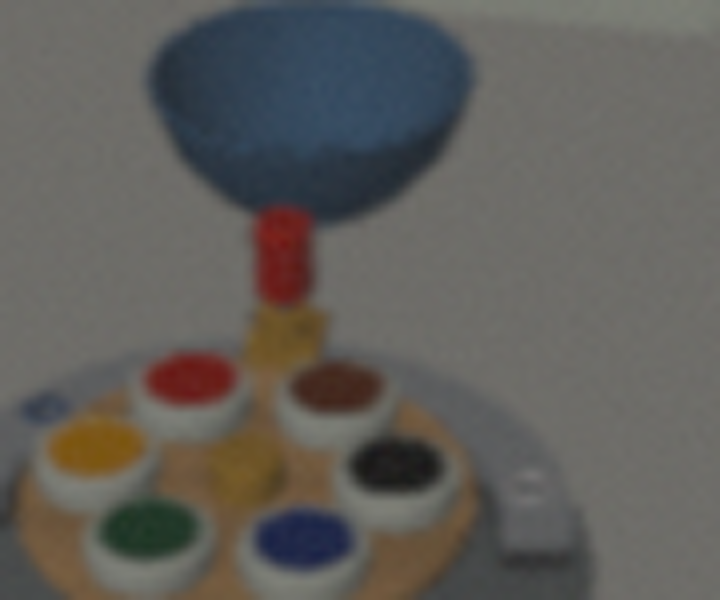

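View pics/top10z.png

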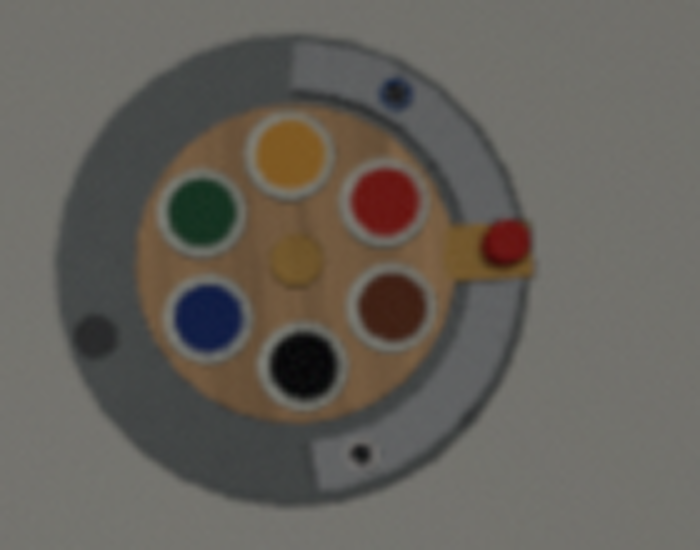

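Run:
```python
from h import *
def blob(a,box):
    x0,x1,y0,y1=box;h=cv2.cvtColor(a[y0:y1,x0:x1],cv2.COLOR_BGR2HSV).astype(int)
    m=((h[...,0]<6)|(h[...,0]>172))&(h[...,1]>140)&(h[...,2]>50)
    ys,xs=np.nonzero(m);return xs.mean()+x0,ys.mean()+y0,ys.min()+y0,ys.max()+y0,m.sum()
a0=cv2.imread('pics/side0.png');a1=np.ascontiguousarray(cams.read_camera('side')[:,:,::-1])
t0=cv2.imread('pics/top0.png');t1=np.ascontiguousarray(cams.read_camera('top')[:,:,::-1])
cv2.imwrite('pics/side11.png',a1);cv2.imwrite('pics/top11.png',t1)
b0=blob(a0,(292,312,178,198));b1=blob(a1,(262,280,160,180));print(b0,b1)
q=lambda a,z:[C[0]+.106*np.cos(np.radians(a)),C[1]+.106*np.sin(np.radians(a)),z]
print('home',proj('side',[q(-159.5,.08)])-b0[:2])
for dz in (0,.0025,.005,.01):print(dz,proj('side',[q(-84.5,.08+dz)])-b1[:2])
print(blob(t0,(305,322,227,244)),blob(t1,(330,350,185,202)))
for dz in(0,.0025,.005,.01):print(proj('top',[q(-159.5,.095)]),proj('top',[q(-84.5,.095+dz)]))
for n,x,y in(('top',(t0,t1),(380,440,155,215)),('top',(t0,t1),(130,175,150,250)),('side',(a0,a1),(180,290,265,340))):
    A,B=[i[y[2]:y[3],y[0]:y[1]].astype(int) for i in x];print(n,abs(A-B).mean(),abs(A-B).max())
```

```text
(np.float64(301.359375), np.float64(187.28125), np.int64(182), np.int64(193), np.int64(64)) (np.float64(269.9), np.float64(171.3), np.int64(166), np.int64(177), np.int64(60))
home [[-0.91165838 -0.30836222]]
0 [[-1.06314233 -0.19110077]]
0.0025 [[-1.08099318 -0.88765199]]
0.005 [[-1.09888749 -1.58589889]]
0.01 [[-1.13480711 -2.98750461]]
(np.float64(313.49056603773585), np.float64(234.9245283018868), np.int64(231), np.int64(238), np.int64(53)) (np.float64(340.93650793650795), np.float64(192.88888888888889), np.int64(189), np.int64(197), np.int64(63))
[[313.75463168 234.88121572]] [[341.79631451 192.05135679]]
[[313.75463168 234.88121572]] [[341.93609173 191.94514896]]
[[313.75463168 234.88121572]] [[342.07644407 191.83850412]]
[[313.75463168 234.88121572]] [[342.35888842 191.6238926 ]]
top 2.781851851851852 7
top 3.7165925925925927 7
side 1.8440404040404041 9
```

View pics/side11.png

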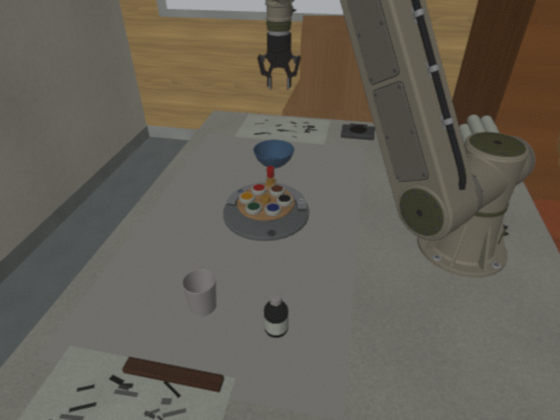

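```bash
python3 -c "
from workcell import workorder
print(workorder.hand_in())"
```

```text
the job is handed in; nothing more can be done
None
```

I turned the carousel on by one station, and the pin is home in the red-collared hole. The job was handed in after about 12.5 s of robot time; no verdict was reported.

**How it went:** I gripped the knob and drew it up about 12.6 mm. I swung the carousel about 70° with the pin held up, then opened the jaws a little so the pin rode on the ring. From there I pushed on in steps of 1 mm or less at 5–6 N. When the push force fell to nearly zero and the knob dropped, I opened the jaws and backed well away.

**Last checks:**
- **Pin:** the side camera puts its lift at about 0 mm (within roughly 0.5 mm), compared with the starting home position.
- **Carousel angle:** about 74–75°, or roughly 1.3 rad. The top camera showed the knob about 1 pixel (2–3 mm) short of where I estimated the hole centre. The side camera did not show this. It is only partly explained by the pin's 1 mm play and the camera error, and I left it there.
- **Cup, bowl and bottle:** their image regions were unchanged apart from noise, and the gripper was clear of everything.
- **Grip reading:** the finger opening read 20–21 mm on the 24 mm knob. I did not resolve why, but the grip held.

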